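Shift the stoker gearbox into third

ROBOT

A 6-joint arm with a two-finger parallel gripper is mounted at the origin on the work surface. World frame = base frame: x ahead of the robot, y to its left, z up, the work surface at z = 0. Lengths are in mm, angles in rad, forces in N, time in s.
With the tool pointing down it reaches from about 350 to 875 mm from the base axis. Payload 4.2 kg.
Tool frame: the origin (TCP) lies midway between the tips of the shut fingers; the grasp point (between the pads) lies 19 mm behind it; z points along the fingers, y is the line along which they close (so a half turn about z gives the same grasp; the last joint's range is limited). The gripper opens to 85 mm and grips with 20 to 120 N. Pads are 22 mm wide; open, the fingers measure 114 mm over their backs; the gripper's body (76 mm by 85 mm) begins 54 mm behind the grasp point. The pads swing forward as they close: fully open they stand 13 mm farther back than shut.
Start: joints at [1.414, 0.385, 0.008, 0, -1.194, -0.259], TCP at [252.418, 571.738, 231.312] pointing down, gripper open.
Joint ranges: [-3.14, 3.14], [-1.21, 2.06], [-1.07, 1.41], [-3.16, 2.05], [-2.99, -0.16], [-3.1, 3.1]. Speed limits (rad/s): [2.79, 2.79, 3.14, 3.14, 3.14, 3.14].

INTERFACE

Orientations are given as a unit quaternion [x, y, z, w].
In Python, from bench import arm gives the robot as it stands.
- The arm moves only by the tool send_rows, never from a script. Its argument "targets" is a list of rows, each an object of numbers: "gripper": the gripper command: -1 is fully open, 1 is shut, values between are in proportion; "x", "y", "z": the shift along the tool's x, y, z in cm; "ax", "ay", "az": the turn, a rotation vector about the tool's x, y, z in degrees. A call has 1 to 5 rows; each row shifts and turns the commanded pose from where the row before left it, along the tool's axes as they then stand; what a row does not reach is not made up. A row lasts 1/12 s, in which the tool goes at most 41.7 mm and 7.16 degrees, less where a joint would pass 70% of its speed; a pose out of reach is approached as far as the arm can. A call is refused whole if a number of a shift passes 4.17 or a number of a turn 7.16, either way. A call with a gripper value outside its range is refused whole. The fingers move at their own pace and stop on an object; the grip force is fixed at half the most. Time passes only in rows, so rows that do not move let the fingers close. It gives the time, the measured TCP pose, the force, the opening and the grip force at its end, in the units of the state.
- arm.read_state(): the state, without advancing time (a new reading comes with each control period).
- arm.get_image(name): name is "side" or "top" or "wrist"; returns (picture, depth): 480x640x3 uint8, red, green, blue; 480x640 float32, mm along the optical axis (not along the pixel's ray), 0 where there is no reading.
- arm.camera_model(name): a dict with "fx", "fy", "cx", "cy" (pixels), "cam_to_world" (4x4, takes a point from camera to world coordinates). Camera axes: x right, y down, z forward; pixel columns grow to the right and rows downward; lengths in mm; the calibration is good to about 2 mm. A picture is of the moment at which its call begins: read the wrist's pose just before it. camera_model takes no time and is no camera call; for the wrist camera it gives the pose at the moment of the call.
- arm.job_done(): hands the job in; it is judged then, once.
Trained networks look in the newest picture that a camera, given by its name, has taken for a name from the list of things; names that differ only in an ending like _2 or _b are one class to them, and where a whole thing is asked for, a point or a joint stands for the part that bears it (a point fixed in the world has none). Each returns a list of dicts, best first, with "score" (0 to 1); they miss things now and then, are a little off and sometimes report something else, mostly with a low value. They report only what shows in the picture. A call takes as long as a camera call.
- arm.boxes_of(camera, thing): "rect" ([left, top, width, height] in pixels, round what is visible of it).
The state is a dict: "clock": time; "joints": joint angles; "joint_vel": joint speeds; "joint_efforts": joint torques, N m; "position": TCP position; "ee_rot": TCP orientation; "contact_force": force on the tool from outside, world axes, zero at the start; "wrist_torque": the same for the moment, N m; "gripper_width": finger opening in mm; "grasp_force": force on a finger pad.
Only numpy, scipy, OpenCV 4.12 (cv2) and the standard library are available. Lean on these libraries where they do the work, as an engineer would, in place of code of your own. Each camera call takes 0.05 s, during which the arm holds its last target. There are 200 camera calls.

TASK

The shift lever of the boiler's stoker gearbox stands somewhere along the left leg of its H-shaped gate. Pushing its grip with the outside of the fingers, without ever taking the grip between them, bring it level with the cross channel, move it across to the right leg, then push it forward (away from the robot) fully home into the third slot, the far right one. Leave the parts standing and lying around the gearbox where they are, and finish clear of the lever.

Things in the scene. Friction and masses are not known exactly. Their poses are not given: they have to be found in the camera images.
- gearbox: Fixed grey cast gearbox: casing 150 mm (x) by 160 mm (y) on a 200 x 210 mm foot flange, 120 mm high to the top of its steel gate plate. Origin: centre of its underside, on the ledge. Its x axis points forward (roughly away from the robot, turned by up to 0.35 rad either way), its y axis to the left, z up.
- gate (a point): Centre of the H gate, on top of the gate plate, 120 mm above the gearbox origin; axes as the gearbox. Two legs run along x at y = +25 mm (left) and -25 mm (right), 18 mm wide, joined by a cross channel along y at x = 0, 20 mm wide, inner corners rounded 5 mm. Slots: first forward left, second rear left, third forward right, fourth rear right.
- grip (a point): Middle of the lever's black cylindrical grip (34 mm diameter, 64 mm long, z axis along the lever), on a 12 mm steel stem. The lever turns about a pivot 180 mm below this point, 16 mm above the gearbox origin on its z axis; the grip moves 1.8 times as far as the stem moves in the gate, and stands 196 mm above the ledge when upright.
- across (a joint): Sideways lean of the lever, rad: 0 upright, negative left, positive right (gearbox -y). Left leg about -0.245, right leg about +0.245, end stops at -0.275 and +0.275; about 0.03 rad of play in the legs. Crosses only while along is within about 0.05 rad of 0; rounded corners guide it in if slightly off. Held by light friction (about 2 N at the grip), no spring: stays where it is left.
- along (a joint): Forward lean of the lever, rad: 0 in the cross channel, positive forward (gearbox +x), negative to the rear. End stops at -0.25 and +0.25 are the ends of the slots. Free only in the legs. Light friction (about 2 N at the grip), no spring. Starts anywhere from -0.24 to +0.24, in the left leg.
- valve_wheel: Bystander: loose cast iron valve wheel lying flat right of the gearbox, 150 mm across, 26 mm high at the hub. Origin: centre of its underside.
- pipe_nipple: Bystander: loose steel pipe nipple standing on end left of and nearer than the gearbox, 33 mm diameter, 90 mm high. Origin: centre of its underside.
- sensor_well: Bystander: loose copper sensor well standing on its round foot left of the gearbox, foot 34 mm diameter, stem 16 mm, 115 mm high. Origin: centre of its underside.

How it is judged:
By the outcome, as a careful person would: the job done as asked, in the order asked, and still so for the second after the job is handed in, with the robot touching nothing.
It also fails if it takes over 51 s, if anything falls off the work surface, if the arm or the gripper's body presses on something with over 40 N, if the wrist force passes 120 N, or if a joint passes its speed limit or range.

## Working session

There is one attempt and no reset: what is moved stays moved. The work goes in short steps, Python scripts to look and compute and a tool call to move; the robot and the scene stay as the last step left them, time stands still between calls to the robot, and variables do not carry over. Pictures are saved under pics/ and viewed, at most 10 in all, crops included, and the job is handed in when it is done.

Besides the shell and the picture viewer there is one more tool, called after ">>>" by a JSON object that holds its "fn" and its "kwargs", one argument or row to a line. send_rows: Moves the arm, as the interface text tells. Its arguments: {"type":"object","properties":{"targets":{"type":"array"}},"required":["targets"]}

```bash
mkdir -p pics; ls
cat > h.py <<'E'
import numpy as np, cv2
from bench import arm
def snap(n,f=None):
    m=arm.camera_model(n); im,d=arm.get_image(n)
    if f: cv2.imwrite('pics/'+f,im[:,:,::-1])
    v,u=np.mgrid[0:480,0:640]
    P=np.stack([(u-m['cx'])/m['fx']*d,(v-m['cy'])/m['fy']*d,d,np.ones_like(d)],-1)@np.array(m['cam_to_world']).T
    P=P[...,:3]; P[d==0]=np.nan
    return im,d,P,m
E
python3 - <<'E'
from h import *
s=arm.read_state(); print(s)
for c in ['side','top']:
    im,d,P,m=snap(c,c+'0.png'); np.save(c+'.npy',P)
    print(c,m)
    for t in ['gearbox','grip','valve_wheel','pipe_nipple','sensor_well']:
        print(t,[(round(b['score'],2),np.round(b['rect'])) for b in arm.boxes_of(c,t)[:2]])
E
```

```text
pics
{'clock': 0.0, 'joints': array([ 1.41360168e+00,  3.85562707e-01,  6.61488836e-03, -5.20078913e-04,
       -1.19400187e+00, -2.58598020e-01]), 'joint_vel': array([ 0.00032249,  0.00074142, -0.00046924,  0.00091358, -0.00023414,
       -0.00043327]), 'joint_efforts': array([ 3.48716694e-04, -3.92285764e+01,  1.88400668e+01,  4.18642983e+00,
       -4.64488970e-03,  4.66779895e-06]), 'position': array([252.18794631, 571.21463082, 230.21046727]), 'ee_rot': array([ 9.78446878e-01, -2.06495736e-01, -1.86817409e-04,  1.08754798e-03]), 'contact_force': array([ 0.10020102, -0.33475576,  0.62685633]), 'wrist_torque': array([-0.0092694 , -0.00357942,  0.00813487]), 'grasp_force': 0.0, 'gripper_width': 85.36413855318256}
side {'fx': 474.63142452256363, 'fy': 474.63142452256363, 'cx': 320.18023339021664, 'cy': 238.02475128778937, 'cam_to_world': array([[-9.88977719e-01, -9.43460333e-02,  1.14113524e-01,
         4.77911039e+02],
       [-1.47814662e-01,  5.84364365e-01, -7.97915481e-01,
         6.03896916e+02],
       [ 8.59628338e-03, -8.05988285e-01, -5.91869064e-01,
         5.61165637e
[... 375 characters left out ...]
66878, 'fy': 613.7303966066878, 'cx': 329.96345823515315, 'cy': 237.15579856927127, 'cam_to_world': array([[-2.11155425e-02, -9.91504696e-01,  1.28345519e-01,
         4.05245127e+02],
       [-9.99775641e-01,  2.11557287e-02, -1.05029528e-03,
        -5.33017867e+00],
       [-1.67387028e-03, -1.28338901e-01, -9.91728957e-01,
         1.35670423e+03],
       [ 0.00000000e+00,  0.00000000e+00,  0.00000000e+00,
         1.00000000e+00]])}
gearbox [(0.65, array([249., 211., 116., 104.]))]
grip [(0.65, array([273., 258.,  27.,  19.]))]
valve_wheel [(0.89, array([389., 228.,  69.,  66.]))]
pipe_nipple [(0.57, array([227., 307.,  20.,  19.]))]
sensor_well [(0.53, array([224., 234.,  18.,  14.]))]
```

View pics/top0.png

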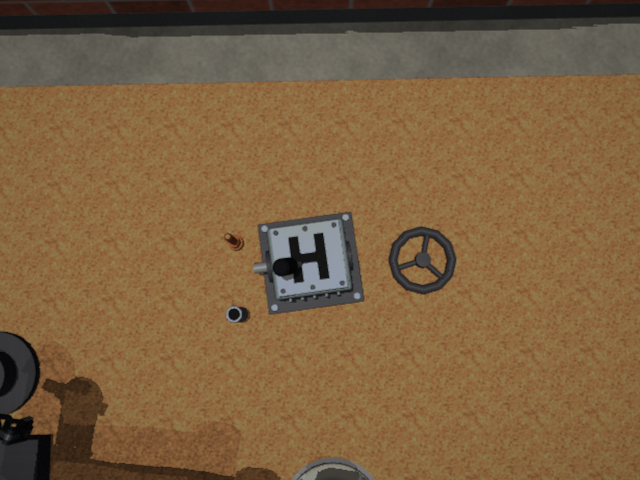

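View pics/side0.png

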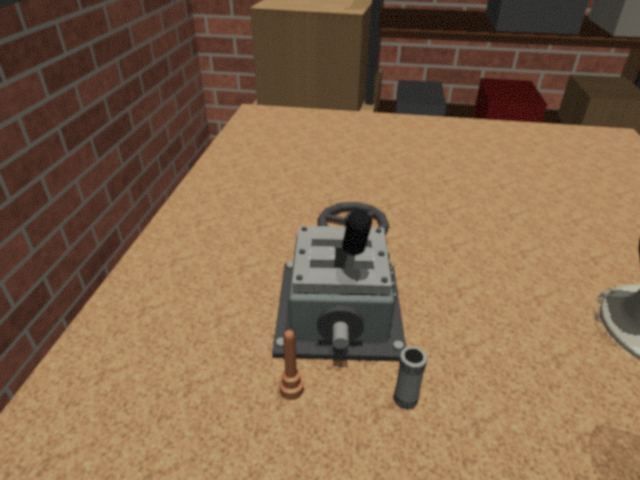

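Run:
```python
from h import *
T=np.load('top.npy');S=np.load('side.npy')
A=np.concatenate([T[200:330,240:380].reshape(-1,3),S[195:380,260:420].reshape(-1,3)])
A=A[~np.isnan(A).any(1)]
print(np.histogram(A[:,2],np.arange(-10,240,10)))
pl=T[200:330,240:380].reshape(-1,3); pl=pl[(pl[:,2]>112)&(pl[:,2]<127)]
r=cv2.minAreaRect(pl[:,:2].astype(np.float32)); print('plate',r,np.median(pl[:,2]))
fl=T[200:330,230:390].reshape(-1,3); k=(fl[:,2]>6)&(fl[:,2]<35); print('flange',np.unique(np.round(fl[k,2]/2)*2,return_counts=True))
for n,P,b in [('gripT',T,(273,258,27,19)),('gripS',S,(342,209,28,57)),('nipT',T,(227,307,20,19)),('wellT',T,(224,234,18,14)),('nipS',S,(392,347,37,63)),('wellS',S,(280,332,24,67)),('wheel',T,(389,228,69,66))]:
    x,y,w,h=b; Q=P[y:y+h,x:x+w].reshape(-1,3); Q=Q[~np.isnan(Q).any(1)]
    print(n,np.round(np.percentile(Q,[2,50,98],axis=0)).tolist())
```

```text
(array([17002,  5486,  5966,   524,   504,   539,   698,  1049,   884,
        1376,  2074,  2197,  6148,  1689,    38,    20,    22,   125,
         138,   155,   152,   170,   508,   134]), array([-10,   0,  10,  20,  30,  40,  50,  60,  70,  80,  90, 100, 110,
       120, 130, 140, 150, 160, 170, 180, 190, 200, 210, 220, 230]))
plate ((524.6636962890625, 39.03901290893555), (138.67947387695312, 140.03561401367188), 6.819952487945557) 119.69589489106068
flange (array([ 6.,  8., 10., 12., 14., 16., 18., 20., 22., 24., 26., 28., 30.,
       32., 34.]), array([116, 156, 321, 568, 715, 553, 266, 112,  66,  29,  17,  12,  11,
        14,  13]))
gripT [[484.0, 58.0, 99.0], [500.0, 77.0, 210.0], [525.0, 109.0, 224.0]]
gripS [[486.0, -259.0, -2.0], [504.0, 89.0, 174.0], [548.0, 103.0, 220.0]]
nipT [[391.0, 179.0, -5.0], [411.0, 191.0, 86.0], [430.0, 222.0, 95.0]]
wellT [[561.0, 189.0, -4.0], [570.0, 200.0, 34.0], [593.0, 230.0, 117.0]]
nipS [[384.0, 108.0, -4.0], [417.0, 204.0, 30.0], [435.0, 213.0, 89.0]]
wellS [[558.0, 125.0, -3.0], [572.0, 210.0, 20.0], [602.0, 221.0, 112.0]]
wheel [[454.0, -285.0, -5.0], [523.0, -210.0, 4.0], [594.0, -138.0, 26.0]]
```

The top view shows the gearbox at (313,262), with its H legs tilted slightly left going forward. The grip is at (286,267), a bit behind the cross channel in the left leg. The side view agrees. Next I fit the lever lean and the gearbox yaw.

```bash
cat >> h.py <<'E'
from scipy.optimize import least_squares
def lever(P,box):
    """fit (along, across) to grip side/top points; box=(x,y,yaw)"""
    x0,y0,w=box; c,s=np.cos(w),np.sin(w)
    Q=P.reshape(-1,3); Q=Q[~np.isnan(Q).any(1)]
    B=np.c_[(Q[:,0]-x0)*c+(Q[:,1]-y0)*s,-(Q[:,0]-x0)*s+(Q[:,1]-y0)*c,Q[:,2]-16]
    k=(B[:,2]>145)&(B[:,2]<218)&(abs(B[:,0])<85)&(abs(B[:,1])<85); B=B[k]
    def res(p):
        a=np.array([np.tan(p[0]),-np.tan(p[1]),1]); a/=np.linalg.norm(a)
        t=B@a; r=np.linalg.norm(B-t[:,None]*a,axis=1)
        dr,dt=r-17,abs(t-180)-32
        return np.where((dr>0)|(dt>0),np.hypot(np.maximum(dr,0),np.maximum(dt,0)),np.maximum(dr,dt))
    f=min((least_squares(res,[i,j],loss='soft_l1',f_scale=2) for i in(-.15,.15) for j in(-.2,.2)),key=lambda f:f.cost)
    p=f.x; a=np.array([np.tan(p[0]),-np.tan(p[1]),1]); a*=180/np.linalg.norm(a)
    g=[x0+c*a[0]-s*a[1],y0+s*a[0]+c*a[1],16+a[2]]
    return p.round(3),np.round(g,1),a.round(1),len(B),round(float(np.median(abs(f.fun))),2)
E
python3 - <<'E'
from h import *
T=np.load('top.npy');S=np.load('side.npy')
# plate rectangle from both cameras
for n,P in(('top',T[200:330,240:380]),('side',S[195:380,260:420])):
    Q=P.reshape(-1,3);Q=Q[(abs(Q[:,2]-120)<5)&(abs(Q[:,0]-525)<90)&(abs(Q[:,1]-39)<90)]
    print(n,cv2.minAreaRect(Q[:,:2].astype(np.float32)))
# gate hole: dark pixels on plate in top image -> ray at z=120
im=cv2.imread('pics/top0.png'); m=arm.camera_model('top'); M=m['cam_to_world']
g=cv2.cvtColor(im,6)
def ray(u,v,z):
    d=M[:3,:3]@[(u-m['cx'])/m['fx'],(v-m['cy'])/m['fy'],1]; return M[:3,3]+d*(z-M[2,3])/d[2]
v,u=np.nonzero(g[232:282,314:330]<50); 
R=np.array([ray(a+314,b+232,120) for a,b in zip(u,v)])
r=cv2.minAreaRect(R[:,:2].astype(np.float32)); print('right leg',r)
for n,P in(('top',T),('side',S),):
    print(n,lever(P,(524.7,39,.12)))
E
```

```text
top ((524.6636962890625, 39.03901290893555), (138.67947387695312, 140.03561401367188), 6.819952487945557)
side ((525.7611083984375, 40.20429229736328), (137.99949645996094, 143.74267578125), 6.9964189529418945)
right leg ((527.9349365234375, 15.605457305908203), (90.91900634765625, 23.867555618286133), 6.717467784881592)
top (array([-0.102, -0.255]), array([501.6,  81.7, 189.3]), array([-17.8,  45.2, 173.3]), 388, 0.86)
side (array([-0.097, -0.256]), array([502.5,  82. , 189.4]), array([-16.9,  45.3, 173.4]), 983, 0.65)
```

>>> {"fn": "send_rows", "kwargs": {
  "targets": [
    {"gripper": 1, "az": -6.2},
    {"gripper": 1, "az": -6.2},
    {"gripper": 1, "az": -6.2},
    {"gripper": 1, "az": -6.2},
    {"gripper": 1, "az": -6.2}
  ]
}}

```text
$.targets[0]: bad value
```

>>> {"fn": "send_rows", "kwargs": {
  "targets": [
    {"gripper": 1.0, "x": 0, "y": 0, "z": 0, "ax": 0, "ay": 0, "az": -6.2},
    {"gripper": 1.0, "x": 0, "y": 0, "z": 0, "ax": 0, "ay": 0, "az": -6.2},
    {"gripper": 1.0, "x": 0, "y": 0, "z": 0, "ax": 0, "ay": 0, "az": -6.2},
    {"gripper": 1.0, "x": 0, "y": 0, "z": 0, "ax": 0, "ay": 0, "az": -6.2},
    {"gripper": 1.0, "x": 0, "y": 0, "z": 0, "ax": 0, "ay": 0, "az": -6.2}
  ]
}}

```text
clock: 1.02
position: [252.4, 571.7, 231.4]
ee_rot: [0.998, 0.065, -0.0, -0.0]
contact_force: [-0.3, 0.8, 0.2]
gripper_width: 25.8
grasp_force: 0.0
```

>>> {"fn": "send_rows", "kwargs": {
  "targets": [
    {"gripper": 1, "x": 1.0, "y": 4.0, "z": 0, "ax": 0, "ay": 0, "az": 0},
    {"gripper": 1, "x": 1.0, "y": 4.0, "z": 0, "ax": 0, "ay": 0, "az": 0},
    {"gripper": 1, "x": 1.0, "y": 4.0, "z": 0, "ax": 0, "ay": 0, "az": 0},
    {"gripper": 1, "x": 1.0, "y": 4.0, "z": 0, "ax": 0, "ay": 0, "az": 0},
    {"gripper": 1, "x": 1.0, "y": 4.0, "z": 0, "ax": 0, "ay": 0, "az": 0}
  ]
}}

```text
clock: 1.43
position: [327.3, 377.7, 231.5]
ee_rot: [0.998, 0.063, 0.0, -0.0]
contact_force: [1.3, 0.1, 0.4]
gripper_width: 0.1
grasp_force: 0.0
```

>>> {"fn": "send_rows", "kwargs": {
  "targets": [
    {"gripper": 1, "x": 1.0, "y": 4.0, "z": 0, "ax": 0, "ay": 0, "az": 0},
    {"gripper": 1, "x": 1.0, "y": 4.0, "z": 0, "ax": 0, "ay": 0, "az": 0},
    {"gripper": 1, "x": 1.0, "y": 4.0, "z": 0, "ax": 0, "ay": 0, "az": 0},
    {"gripper": 1, "x": 1.0, "y": 4.0, "z": 0, "ax": 0, "ay": 0, "az": 0},
    {"gripper": 1, "x": 1.0, "y": 4.0, "z": 0, "ax": 0, "ay": 0, "az": 0}
  ]
}}

```text
clock: 1.85
position: [401.8, 185.5, 231.8]
ee_rot: [0.998, 0.063, 0.001, -0.0]
contact_force: [0.8, 0.3, -0.0]
gripper_width: -0.1
grasp_force: 0.0
```

```bash
cat >> h.py <<'E'
BOX=(525,39.6,.12)
def tb():
    s=arm.read_state(); x,y,z=s['position']; c,sn=np.cos(BOX[2]),np.sin(BOX[2]); q=s['ee_rot']
    dx,dy=x-BOX[0],y-BOX[1]
    print('t',round(s['clock'],2),'tcp in box',np.round([dx*c+dy*sn,-dx*sn+dy*c,z],1),'yaw',round(2*np.arctan2(q[1],q[0]),4),'F',np.round(s['contact_force'],1))
E
python3 -c "
from h import *
tb()"
```

```text
t 1.85 tcp in box [-104.8  159.6  231.8] yaw 0.126 F [ 0.8  0.3 -0. ]
```

>>> {"fn": "send_rows", "kwargs": {
  "targets": [
    {"gripper": 1, "x": 0.5, "y": 3.8, "z": 0, "ax": 0, "ay": 0, "az": 0},
    {"gripper": 1, "x": 0.5, "y": 3.8, "z": 0, "ax": 0, "ay": 0, "az": 0},
    {"gripper": 1, "x": 0.5, "y": 3.6, "z": 1.0, "ax": 0, "ay": 0, "az": 0},
    {"gripper": 1, "x": 0.5, "y": 0, "z": 3.7, "ax": 0, "ay": 0, "az": 0},
    {"gripper": 1, "x": 0, "y": 0, "z": 0, "ax": 0, "ay": 0, "az": 0}
  ]
}}

```text
clock: 2.27
position: [432.6, 75.7, 179.7]
ee_rot: [0.998, 0.06, -0.005, 0.001]
contact_force: [-1.1, -0.5, -0.2]
gripper_width: 0.4
grasp_force: 0.0
```

```bash
python3 -c "
from h import *
tb()
print(lever(snap('side','side1.png')[2],BOX))"
```

```text
t 2.27 tcp in box [-87.4  46.9 179.7] yaw 0.1194 F [-1.1 -0.5 -0.2]
(array([-0.126, -0.259]), array([497.8,  82.4, 188.7]), array([-21.9,  45.7, 172.7]), 1243, 2.83)
```

View pics/side1.png

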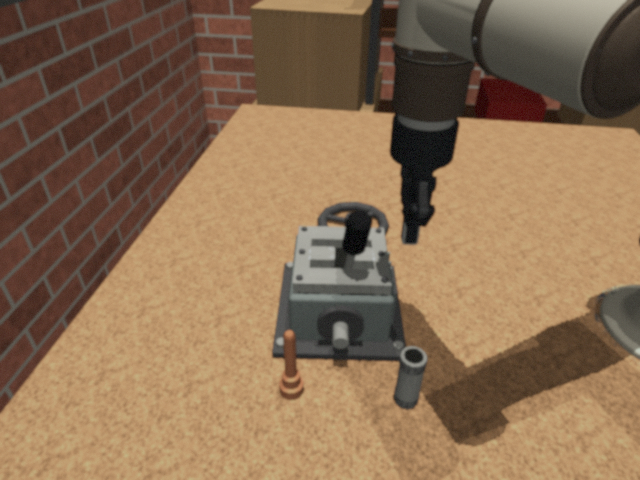

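The fingers are behind the lever: fingertips at (410,240), grip at (357,232). Next I push forward to the cross channel.

>>> {"fn": "send_rows", "kwargs": {
  "targets": [
    {"gripper": 1, "x": 1.0, "y": 0, "z": 0, "ax": 0, "ay": 0, "az": 0},
    {"gripper": 1, "x": 1.0, "y": 0, "z": 0, "ax": 0, "ay": 0, "az": 0},
    {"gripper": 1, "x": 1.0, "y": 0, "z": 0, "ax": 0, "ay": 0, "az": 0},
    {"gripper": 1, "x": 0.8, "y": 0, "z": 0, "ax": 0, "ay": 0, "az": 0},
    {"gripper": 1, "x": 0.5, "y": 0, "z": 0, "ax": 0, "ay": 0, "az": 0}
  ]
}}

```text
clock: 2.73
position: [479.4, 85.0, 184.9]
ee_rot: [0.998, 0.063, 0.0, -0.0]
contact_force: [-1.9, -0.1, -0.2]
gripper_width: 0.0
grasp_force: 0.9
```

>>> {"fn": "send_rows", "kwargs": {
  "targets": [
    {"gripper": 1, "x": 0.5, "y": 0, "z": 0, "ax": 0, "ay": 0, "az": 0},
    {"gripper": 1, "x": 0.4, "y": 0, "z": 0, "ax": 0, "ay": 0, "az": 0},
    {"gripper": 1, "x": 0.4, "y": 0, "z": 0, "ax": 0, "ay": 0, "az": 0},
    {"gripper": 1, "x": 0, "y": 0, "z": 0, "ax": 0, "ay": 0, "az": 0},
    {"gripper": 1, "x": 0, "y": 0, "z": 0, "ax": 0, "ay": 0, "az": 0}
  ]
}}

```text
clock: 3.15
position: [491.1, 85.7, 184.2]
ee_rot: [0.998, 0.063, 0.0, -0.0]
contact_force: [0.4, -0.1, 0.6]
gripper_width: 0.1
grasp_force: 0.3
```

```bash
cat >> h.py <<'E'
def look(f=None,n='side'):
    tb(); im,d,P,m=snap(n,f)
    for b in arm.boxes_of(n,'grip')[:1]:
        x,y,w,h=[int(round(k)) for k in b['rect']]; print(round(b['score'],2),(x,y,w,h),lever(P[max(y-2,0):y+h+2,x-1:x+w+1],BOX))
E
python3 -c "
from h import *
look('side2.png')"
```

```text
t 3.15 tcp in box [-28.1  49.9 184.2] yaw 0.1251 F [ 0.4 -0.1  0.6]
0.74 (283, 333, 21, 66) (array([-0.15, -0.2 ]), array([494.6,  71.6, 190.5]), array([-26.4,  35.4, 174.5]), 0, nan)
  return _methods._mean(a, axis=axis, dtype=dtype,
  ret = ret.dtype.type(ret / rcount)
```

```bash
cat >> h.py <<'E'
def fit(f=None,xr=(-85,85),yr=(-85,85),n='side'):
    tb(); P=snap(n,f)[2]; c,s=np.cos(BOX[2]),np.sin(BOX[2])
    bx=(P[...,0]-BOX[0])*c+(P[...,1]-BOX[1])*s; by=-(P[...,0]-BOX[0])*s+(P[...,1]-BOX[1])*c
    k=(bx>xr[0])&(bx<xr[1])&(by>yr[0])&(by<yr[1])&(P[...,2]<224); print(lever(P[k],BOX))
E
python3 -c "
from h import *
fit(xr=(-14,60))"; python3 -c "import cv2;i=cv2.imread('pics/side2.png')[130:330,240:500];cv2.imwrite('pics/c2.png',cv2.resize(i,None,fx=2.5,fy=2.5))"
```

```text
t 3.25 tcp in box [-28.3  49.9 184.3] yaw 0.1253 F [-1.4  0.9 -0.3]
(array([-0.007, -0.253]), array([518.4,  84.1, 190.3]), array([ -1.2,  45. , 174.3]), 911, 0.69)
```

View pics/c2.png

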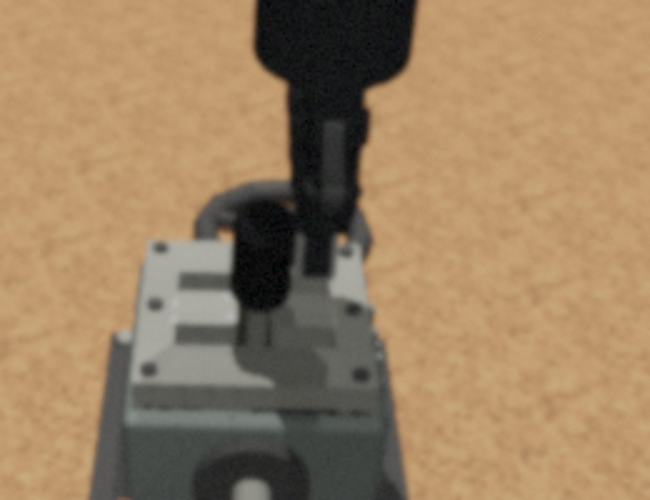

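The picture shows the grip level with the cross channel and the fingers just behind it; the fit gives along −0.007. Next I back off and go round to the left side.

>>> {"fn": "send_rows", "kwargs": {
  "targets": [
    {"gripper": 1, "x": -2.0, "y": 0, "z": 0, "ax": 0, "ay": 0, "az": 0},
    {"gripper": 1, "x": -3.0, "y": 0, "z": 0, "ax": 0, "ay": 0, "az": 0},
    {"gripper": 1, "x": 0, "y": -3.0, "z": 0, "ax": 0, "ay": 0, "az": 0},
    {"gripper": 1, "x": 0, "y": -3.5, "z": 0, "ax": 0, "ay": 0, "az": 0},
    {"gripper": 1, "x": 0, "y": 0, "z": 0, "ax": 0, "ay": 0, "az": 0}
  ]
}}

```text
clock: 3.72
position: [433.7, 147.6, 185.2]
ee_rot: [0.998, 0.065, 0.002, -0.001]
contact_force: [1.0, -0.3, 0.6]
gripper_width: 0.1
grasp_force: 0.0
```

>>> {"fn": "send_rows", "kwargs": {
  "targets": [
    {"gripper": 1, "x": 2.5, "y": 0, "z": 0, "ax": 0, "ay": 0, "az": 0},
    {"gripper": 1, "x": 2.8, "y": 0, "z": 0, "ax": 0, "ay": 0, "az": 0},
    {"gripper": 1, "x": 2.5, "y": 0, "z": 0, "ax": 0, "ay": 0, "az": 0},
    {"gripper": 1, "x": 0, "y": 0, "z": 0, "ax": 0, "ay": 0, "az": 0},
    {"gripper": 1, "x": 0, "y": 0, "z": 0, "ax": 0, "ay": 0, "az": 0}
  ]
}}

```text
clock: 4.13
position: [511.3, 153.7, 183.7]
ee_rot: [0.998, 0.062, -0.0, 0.0]
contact_force: [-0.7, 0.2, -0.2]
gripper_width: -0.2
grasp_force: 0.0
```

```bash
python3 -c "
from h import *
fit('s3.png',yr=(-60,75)); fit('t3.png',yr=(-60,75),n='top')"
```

```text
t 4.13 tcp in box [1.000e-01 1.149e+02 1.837e+02] yaw 0.1243 F [-0.7  0.2 -0.2]
(array([-0.006, -0.254]), array([518.6,  84.4, 190.2]), array([ -1. ,  45.2, 174.2]), 45, 0.14)
t 4.18 tcp in box [ -0.8 114.8 183.8] yaw 0.1245 F [ 0.3 -0.5  1. ]
(array([-0.012, -0.253]), array([517.6,  84. , 190.3]), array([ -2.1,  45. , 174.3]), 324, 0.8)
```

>>> {"fn": "send_rows", "kwargs": {
  "targets": [
    {"gripper": 1, "x": 0, "y": 1.5, "z": 0, "ax": 0, "ay": 0, "az": 0},
    {"gripper": 1, "x": 0, "y": 1.5, "z": 0, "ax": 0, "ay": 0, "az": 0},
    {"gripper": 1, "x": 0, "y": 1.0, "z": 0, "ax": 0, "ay": 0, "az": 0},
    {"gripper": 1, "x": 0, "y": 0.8, "z": 0, "ax": 0, "ay": 0, "az": 0},
    {"gripper": 1, "x": 0, "y": 0.8, "z": 0, "ax": 0, "ay": 0, "az": 0}
  ]
}}

```text
clock: 4.65
position: [517.6, 98.0, 185.0]
ee_rot: [0.998, 0.063, 0.001, -0.001]
contact_force: [-0.1, 1.9, 2.0]
gripper_width: 0.1
grasp_force: 1.1
```

>>> {"fn": "send_rows", "kwargs": {
  "targets": [
    {"gripper": 1, "x": 0, "y": 0.8, "z": 0, "ax": 0, "ay": 0, "az": 0},
    {"gripper": 1, "x": 0, "y": 0.8, "z": 0, "ax": 0, "ay": 0, "az": 0},
    {"gripper": 1, "x": 0, "y": 0.8, "z": 0, "ax": 0, "ay": 0, "az": 0},
    {"gripper": 1, "x": 0, "y": 0.8, "z": 0, "ax": 0, "ay": 0, "az": 0},
    {"gripper": 1, "x": 0, "y": 0.8, "z": 0, "ax": 0, "ay": 0, "az": 0}
  ]
}}

```text
clock: 5.07
position: [524.3, 58.2, 186.9]
ee_rot: [0.998, 0.063, 0.002, -0.0]
contact_force: [-2.0, 1.8, 6.8]
gripper_width: -0.1
grasp_force: 3.4
```

>>> {"fn": "send_rows", "kwargs": {
  "targets": [
    {"gripper": 1, "x": 0, "y": 0.5, "z": 0, "ax": 0, "ay": 0, "az": 0},
    {"gripper": 1, "x": 0, "y": 0.5, "z": 0, "ax": 0, "ay": 0, "az": 0},
    {"gripper": 1, "x": 0, "y": 0.5, "z": 0, "ax": 0, "ay": 0, "az": 0},
    {"gripper": 1, "x": 0, "y": 0, "z": 0, "ax": 0, "ay": 0, "az": 0},
    {"gripper": 1, "x": 0, "y": 0, "z": 0, "ax": 0, "ay": 0, "az": 0}
  ]
}}

```text
clock: 5.48
position: [524.9, 43.2, 184.6]
ee_rot: [0.998, 0.063, 0.0, 0.0]
contact_force: [0.9, 0.6, 4.4]
gripper_width: 0.0
grasp_force: 1.8
```

```bash
python3 -c "
from h import *
tb();snap('side','s4.png')"
```

```text
t 5.48 tcp in box [  0.3   3.5 184.6] yaw 0.1251 F [0.9 0.6 4.4]
```

View pics/s4.png

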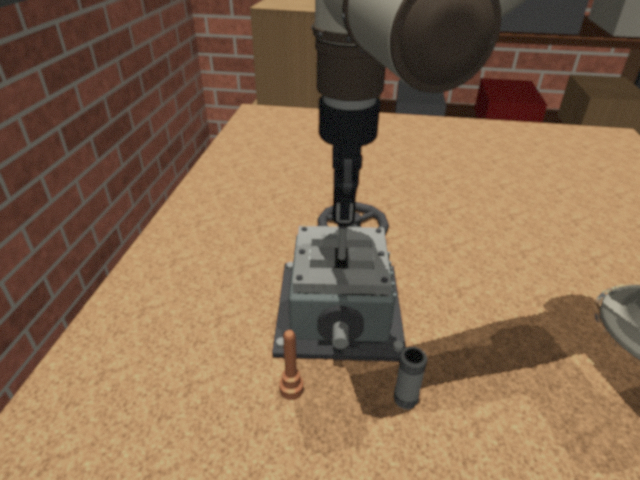

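The fingers hide the grip at (343,220). No jam is showing, as forces stay low, so I push on to the right leg.

>>> {"fn": "send_rows", "kwargs": {
  "targets": [
    {"gripper": 1, "x": 0, "y": 0.4, "z": 0, "ax": 0, "ay": 0, "az": 0},
    {"gripper": 1, "x": 0, "y": 0.4, "z": 0, "ax": 0, "ay": 0, "az": 0},
    {"gripper": 1, "x": 0, "y": 0.4, "z": 0, "ax": 0, "ay": 0, "az": 0},
    {"gripper": 1, "x": 0, "y": 0.2, "z": 0, "ax": 0, "ay": 0, "az": 0},
    {"gripper": 1, "x": 0, "y": 0, "z": 0, "ax": 0, "ay": 0, "az": 0}
  ]
}}

```text
clock: 5.95
position: [525.9, 29.2, 183.6]
ee_rot: [0.998, 0.062, -0.001, 0.0]
contact_force: [0.2, 1.5, -0.7]
gripper_width: 0.2
grasp_force: 0.5
```

>>> {"fn": "send_rows", "kwargs": {
  "targets": [
    {"gripper": 1, "x": 0, "y": -2.0, "z": 0, "ax": 0, "ay": 0, "az": 0},
    {"gripper": 1, "x": 0, "y": -3.0, "z": 0, "ax": 0, "ay": 0, "az": 0},
    {"gripper": 1, "x": -3.0, "y": 0, "z": 0, "ax": 0, "ay": 0, "az": 0},
    {"gripper": 1, "x": -4.0, "y": 0, "z": 0, "ax": 0, "ay": 0, "az": 0},
    {"gripper": 1, "x": 0, "y": 0, "z": 0, "ax": 0, "ay": 0, "az": 0}
  ]
}}

```text
clock: 6.37
position: [442.2, 67.9, 181.9]
ee_rot: [0.998, 0.062, -0.005, 0.001]
contact_force: [-0.4, -1.4, -0.8]
gripper_width: -0.3
grasp_force: 0.0
```

```bash
python3 -c "
from h import *
fit('s5.png',xr=(-50,60),yr=(-85,25)); fit('t5.png',xr=(-45,60),yr=(-85,25),n='top')"
```

```text
t 6.37 tcp in box [-78.8  38.  181.9] yaw 0.125 F [-0.4 -1.4 -0.8]
(array([-0.003,  0.219]), array([529.1,   0.7, 191.7]), array([ -0.6, -39.1, 175.7]), 972, 0.71)
t 6.42 tcp in box [-74.7  38.7 183.3] yaw 0.1261 F [1.1 0.7 0.9]
(array([-0.01 ,  0.218]), array([527.9,   0.7, 191.7]), array([ -1.8, -39. , 175.7]), 290, 0.68)
```

>>> {"fn": "send_rows", "kwargs": {
  "targets": [
    {"gripper": 1, "x": 3.5, "y": 0, "z": 0, "ax": 0, "ay": 0, "az": 0},
    {"gripper": 1, "x": 4.0, "y": 0, "z": 0, "ax": 0, "ay": 0, "az": 0},
    {"gripper": 1, "x": 0, "y": 2.0, "z": 0, "ax": 0, "ay": 0, "az": 0},
    {"gripper": 1, "x": 0, "y": 2.0, "z": 0, "ax": 0, "ay": 0, "az": 0},
    {"gripper": 1, "x": 0, "y": 0.5, "z": 0, "ax": 0, "ay": 0, "az": 0}
  ]
}}

```text
clock: 6.88
position: [532.0, 33.4, 183.4]
ee_rot: [0.998, 0.061, -0.001, 0.001]
contact_force: [-0.6, -0.9, 0.1]
gripper_width: -0.3
grasp_force: 0.0
```

>>> {"fn": "send_rows", "kwargs": {
  "targets": [
    {"gripper": 1, "x": 0, "y": 0.4, "z": 0, "ax": 0, "ay": 0, "az": 0},
    {"gripper": 1, "x": 0, "y": 0.4, "z": 0, "ax": 0, "ay": 0, "az": 0},
    {"gripper": 1, "x": 0, "y": 0.1, "z": 0, "ax": 0, "ay": 0, "az": 0},
    {"gripper": 1, "x": 0, "y": 0, "z": 0, "ax": 0, "ay": 0, "az": 0},
    {"gripper": 1, "x": 0, "y": 0, "z": 0, "ax": 0, "ay": 0, "az": 0}
  ]
}}

```text
clock: 7.3
position: [531.8, 26.8, 184.6]
ee_rot: [0.998, 0.063, 0.0, -0.0]
contact_force: [-1.0, 0.1, 0.3]
gripper_width: 0.3
grasp_force: 0.3
```

>>> {"fn": "send_rows", "kwargs": {
  "targets": [
    {"gripper": 1, "x": 0, "y": -2.0, "z": 0, "ax": 0, "ay": 0, "az": 0},
    {"gripper": 1, "x": 0, "y": -3.0, "z": 0, "ax": 0, "ay": 0, "az": 0},
    {"gripper": 1, "x": -3.5, "y": 0, "z": 0, "ax": 0, "ay": 0, "az": 0},
    {"gripper": 1, "x": -4.0, "y": 0, "z": 0, "ax": 0, "ay": 0, "az": 0},
    {"gripper": 1, "x": 0, "y": 0, "z": 0, "ax": 0, "ay": 0, "az": 0}
  ]
}}

```text
clock: 7.72
position: [443.0, 64.6, 182.7]
ee_rot: [0.998, 0.063, -0.004, 0.001]
contact_force: [-0.8, 0.1, 0.1]
gripper_width: 0.1
grasp_force: 0.0
```

```bash
python3 -c "
from h import *
fit('s6.png',xr=(-50,60),yr=(-85,25)); fit('t6.png',xr=(-45,60),yr=(-85,25),n='top')"
```

```text
t 7.72 tcp in box [-78.4  34.7 182.7] yaw 0.1263 F [-0.8  0.1  0.1]
(array([-0.003,  0.236]), array([529.5,  -2.3, 191. ]), array([ -0.6, -42.2, 175. ]), 971, 0.68)
t 7.77 tcp in box [-74.1  35.3 184.1] yaw 0.1273 F [0.7 0.3 0.1]
(array([-0.01 ,  0.236]), array([528.3,  -2.4, 191. ]), array([ -1.7, -42.1, 175. ]), 320, 0.77)
```

>>> {"fn": "send_rows", "kwargs": {
  "targets": [
    {"gripper": 1, "x": 0, "y": 3.8, "z": 0, "ax": 0, "ay": 0, "az": 0},
    {"gripper": 1, "x": 0, "y": 3.9, "z": 0, "ax": 0, "ay": 0, "az": 0},
    {"gripper": 1, "x": 1.5, "y": 0, "z": 0, "ax": 0, "ay": 0, "az": 0},
    {"gripper": 1, "x": 1.5, "y": 0, "z": 0, "ax": 0, "ay": 0, "az": 0},
    {"gripper": 1, "x": 1.0, "y": 0, "z": 0, "ax": 0, "ay": 0, "az": 0}
  ]
}}

```text
clock: 8.23
position: [502.9, -5.3, 184.9]
ee_rot: [0.998, 0.062, 0.001, 0.0]
contact_force: [-4.3, -0.7, 1.6]
gripper_width: 0.2
grasp_force: 0.5
```

>>> {"fn": "send_rows", "kwargs": {
  "targets": [
    {"gripper": 1, "x": 0.8, "y": 0, "z": 0, "ax": 0, "ay": 0, "az": 0},
    {"gripper": 1, "x": 0.8, "y": 0, "z": 0, "ax": 0, "ay": 0, "az": 0},
    {"gripper": 1, "x": 0.8, "y": 0, "z": 0, "ax": 0, "ay": 0, "az": 0},
    {"gripper": 1, "x": 0.5, "y": 0, "z": 0, "ax": 0, "ay": 0, "az": 0},
    {"gripper": 1, "x": 0.2, "y": 0, "z": 0, "ax": 0, "ay": 0, "az": 0}
  ]
}}

```text
clock: 8.65
position: [527.5, -2.8, 183.1]
ee_rot: [0.998, 0.062, -0.006, 0.002]
contact_force: [-7.2, -5.2, 1.7]
gripper_width: -0.0
grasp_force: 4.4
```

```bash
python3 -c "
from h import *
tb()"
```

```text
t 8.65 tcp in box [ -2.6 -42.4 183.1] yaw 0.1249 F [-7.2 -5.2  1.7]
```

>>> {"fn": "send_rows", "kwargs": {
  "targets": [
    {"gripper": 1, "x": 0.4, "y": 0, "z": 0, "ax": 0, "ay": 0, "az": 0},
    {"gripper": 1, "x": 0.4, "y": 0, "z": 0, "ax": 0, "ay": 0, "az": 0},
    {"gripper": 1, "x": 0.4, "y": 0, "z": 0, "ax": 0, "ay": 0, "az": 0},
    {"gripper": 1, "x": 0.2, "y": 0, "z": 0, "ax": 0, "ay": 0, "az": 0},
    {"gripper": 1, "x": 0, "y": 0, "z": 0, "ax": 0, "ay": 0, "az": 0}
  ]
}}

```text
clock: 9.07
position: [546.0, 1.5, 184.3]
ee_rot: [0.998, 0.063, 0.001, -0.0]
contact_force: [-1.3, -1.0, 0.2]
gripper_width: 0.1
grasp_force: 0.4
```

```bash
python3 -c "
from h import *
tb(); fit('s7.png',xr=(28,80),yr=(-85,25))"
```

```text
t 9.07 tcp in box [ 16.3 -40.3 184.3] yaw 0.1259 F [-1.3 -1.   0.2]
t 9.07 tcp in box [ 16.3 -40.3 184.3] yaw 0.1259 F [-1.3 -1.   0.2]
(array([0.247, 0.268]), array([572.8,  -1.2, 184.7]), array([ 42.6, -46.3, 168.7]), 827, 0.76)
```

>>> {"fn": "send_rows", "kwargs": {
  "targets": [
    {"gripper": 1, "x": 0.15, "y": 0, "z": 0, "ax": 0, "ay": 0, "az": 0},
    {"gripper": 1, "x": 0.15, "y": 0, "z": 0, "ax": 0, "ay": 0, "az": 0},
    {"gripper": 1, "x": 0, "y": 0, "z": 0, "ax": 0, "ay": 0, "az": 0}
  ]
}}

```text
clock: 9.37
position: [548.3, 1.5, 184.4]
ee_rot: [0.998, 0.063, 0.0, -0.0]
contact_force: [-1.4, -0.2, -1.0]
gripper_width: 0.0
grasp_force: 0.6
```

>>> {"fn": "send_rows", "kwargs": {
  "targets": [
    {"gripper": 1, "x": 0.15, "y": 0, "z": 0, "ax": 0, "ay": 0, "az": 0},
    {"gripper": 1, "x": 0.15, "y": 0, "z": 0, "ax": 0, "ay": 0, "az": 0},
    {"gripper": 1, "x": 0, "y": 0, "z": 0, "ax": 0, "ay": 0, "az": 0}
  ]
}}

```text
clock: 9.62
position: [550.8, 1.6, 184.2]
ee_rot: [0.998, 0.063, -0.0, 0.0]
contact_force: [-1.9, 0.6, -0.5]
gripper_width: -0.6
grasp_force: 1.1
```

```bash
python3 -c "
from h import *
fit('s8.png',xr=(34,80),yr=(-85,25))"; python3 -c "import cv2;i=cv2.imread('pics/s8.png')[130:330,220:480];cv2.imwrite('pics/c8.png',cv2.resize(i,None,fx=2.5,fy=2.5))"
```

```text
t 9.62 tcp in box [ 21.1 -40.8 184.2] yaw 0.1252 F [-1.9  0.6 -0.5]
(array([0.27 , 0.267]), array([ 5.766e+02, -4.000e-01,  1.838e+02]), array([ 46.4, -45.9, 167.8]), 767, 0.74)
```

View pics/c8.png

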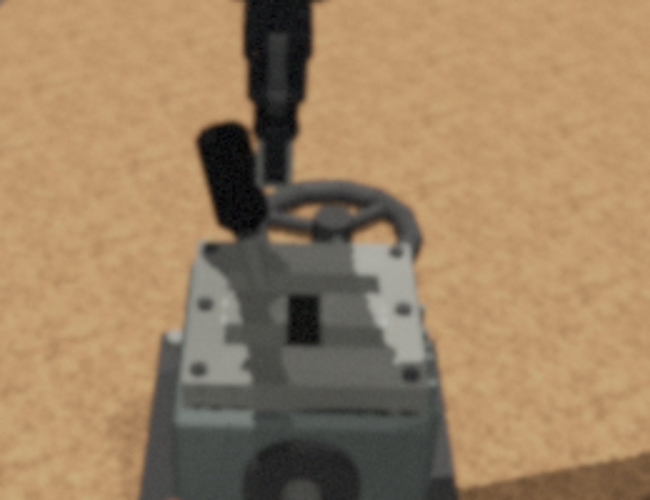

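The lever leans forward and right in the third slot, with the fingers behind it at (275,180) in the crop. There is no stop force yet, so I keep going in small steps.

>>> {"fn": "send_rows", "kwargs": {
  "targets": [
    {"gripper": 1, "x": 0.15, "y": 0, "z": 0, "ax": 0, "ay": 0, "az": 0},
    {"gripper": 1, "x": 0.1, "y": 0, "z": 0, "ax": 0, "ay": 0, "az": 0},
    {"gripper": 1, "x": 0, "y": 0, "z": 0, "ax": 0, "ay": 0, "az": 0}
  ]
}}

```text
clock: 9.92
position: [552.8, 1.8, 183.9]
ee_rot: [0.998, 0.062, -0.001, 0.0]
contact_force: [-4.0, 0.4, -0.3]
gripper_width: 0.3
grasp_force: 1.8
```

>>> {"fn": "send_rows", "kwargs": {
  "targets": [
    {"gripper": 1, "x": 0.1, "y": 0, "z": 0, "ax": 0, "ay": 0, "az": 0},
    {"gripper": 1, "x": 0.1, "y": 0, "z": 0, "ax": 0, "ay": 0, "az": 0},
    {"gripper": 1, "x": 0, "y": 0, "z": 0, "ax": 0, "ay": 0, "az": 0}
  ]
}}

```text
clock: 10.17
position: [554.4, 2.0, 183.6]
ee_rot: [0.998, 0.062, -0.002, 0.0]
contact_force: [-6.4, 0.3, -1.2]
gripper_width: -0.5
grasp_force: 2.3
```

```bash
python3 -c "
from h import *
fit('s9.png',xr=(38,80),yr=(-85,25))"
```

```text
t 10.17 tcp in box [ 24.7 -40.8 183.6] yaw 0.1249 F [-6.4  0.3 -1.2]
(array([0.28 , 0.267]), array([ 5.782e+02, -1.000e-01,  1.833e+02]), array([ 48.1, -45.8, 167.3]), 699, 0.71)
```

>>> {"fn": "send_rows", "kwargs": {
  "targets": [
    {"gripper": 1, "x": 0.2, "y": 0, "z": 0, "ax": 0, "ay": 0, "az": 0},
    {"gripper": 1, "x": 0.2, "y": 0, "z": 0, "ax": 0, "ay": 0, "az": 0},
    {"gripper": 1, "x": 0, "y": 0, "z": 0, "ax": 0, "ay": 0, "az": 0}
  ]
}}

```text
clock: 10.47
position: [557.4, 2.3, 183.1]
ee_rot: [0.998, 0.062, -0.003, 0.0]
contact_force: [-7.5, 0.6, -1.4]
gripper_width: 0.3
grasp_force: 3.4
```

```bash
python3 -c "
from h import *
fit('s10.png',xr=(40,80),yr=(-85,25))"
```

```text
t 10.47 tcp in box [ 27.7 -40.9 183.1] yaw 0.1246 F [-7.5  0.6 -1.4]
(array([0.289, 0.268]), array([5.797e+02, 1.000e-01, 1.829e+02]), array([ 49.5, -45.8, 166.9]), 683, 0.78)
```

>>> {"fn": "send_rows", "kwargs": {
  "targets": [
    {"gripper": 1, "x": -2.0, "y": 0, "z": 0, "ax": 0, "ay": 0, "az": 0},
    {"gripper": 1, "x": -4.0, "y": 0, "z": 0, "ax": 0, "ay": 0, "az": 0},
    {"gripper": 1, "x": -4.0, "y": 0, "z": 0, "ax": 0, "ay": 0, "az": 0},
    {"gripper": 1, "x": -4.0, "y": 0, "z": 0, "ax": 0, "ay": 0, "az": 0},
    {"gripper": 1, "x": 0, "y": 0, "z": 0, "ax": 0, "ay": 0, "az": 0}
  ]
}}

```text
clock: 10.93
position: [414.6, -16.3, 184.1]
ee_rot: [0.998, 0.062, -0.001, -0.0]
contact_force: [-0.4, 0.6, -0.9]
gripper_width: 0.0
grasp_force: 0.0
```

```bash
python3 -c "
from h import *
fit('s11.png',xr=(-20,80),yr=(-85,25));fit('t11.png',xr=(-20,80),yr=(-85,25),n='top')"
```

```text
t 10.93 tcp in box [-116.3  -42.3  184.1] yaw 0.1249 F [-0.4  0.6 -0.9]
(array([0.268, 0.268]), array([576.2,  -0.6, 183.8]), array([ 46. , -46.1, 167.8]), 904, 0.72)
t 10.98 tcp in box [-111.7  -41.9  185.4] yaw 0.1263 F [1.2 0.5 1. ]
(array([0.259, 0.267]), array([574.8,  -0.7, 184.2]), array([ 44.6, -46. , 168.2]), 438, 0.94)
```

View pics/t11.png

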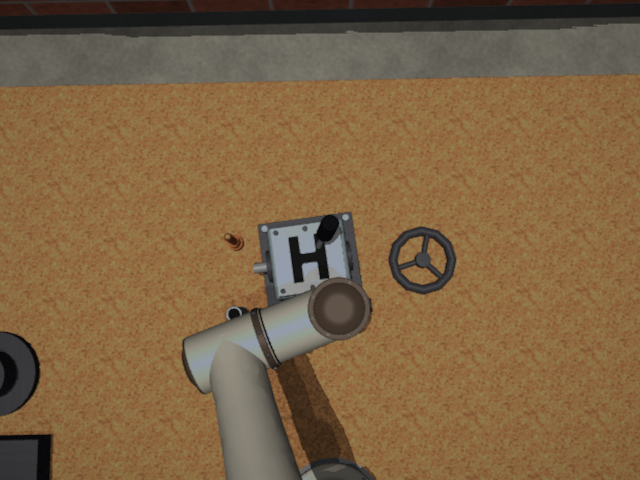

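The grip stands in the far right slot at (327,228), sprung back onto its end stop: 44.6–46 mm forward against 44.5 mm expected. The bystanders have not moved and the tool is clear.

```bash
python3 -c "
from h import *
print(arm.job_done())"
```

```text
the job is handed in; nothing more can be done
None
```

The job is handed in: the lever was pushed level with the cross channel, across to the right leg, then forward onto its end stop in the third slot; the bystander parts look unmoved and the arm ended clear of the lever, at about 11 s.

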